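# Pull the retaining clip off the shower valve

### The job

With the hooked pick, pull the sprung retaining clip out of the groove of the spindle of the shower valve with the round plate, touching the clip with the pick only, and leave the clip lying on that round plate, fully clear of the spindle. Then lay the pick down on the counter and let go of it. Leave the clip of the valve with the square plate where it is.

Things in the scene. Friction and masses are not known exactly. Their poses are not given: they have to be found in the camera images.
- pick: Hooked pick, 90 g. Black handle 90 (x) x 20 (y) x 26 (z) mm lying flat; origin at its centre; x towards the hook, z up. Steel shank 5 mm thick leaves it 10 mm above the centre, runs level to x = 120 and bends straight down; the hook ends at x 120, y 0, z -10.5 mm. As it lies the hook points to the robot. A pick with the same handle but a short straight shank lies near.
- clip: Sprung steel clip, 50 g, flat on the round plate. Origin: middle of its loop, 3 mm over the plate; x radially out from the spindle = pull-out way (away from the robot within 0.4 rad). Loop opening 21 (x) x 22 (y) mm, through to the plate; bars 6 mm high, far end bar 12 mm. Two prongs grip the spindle's groove: 4 to 12 N along x springs them off; wholly past it after 22 mm.
- round_valve_spindle (a point): Point on the spindle's axis at the round plate's top; z up, x the pull-out way. Valve fixed to the counter: steel plate 134 mm across, top 55 mm above the counter, on a brass body. Spindle: groove 16 mm across at the plate, collar 23 mm above it, stem to 43 mm above the plate. The middle of the seated clip's loop is 25.5 mm from this axis.
- other_clip: The same clip on the other valve, which has a square plate, 125 mm; a bystander. Same origin and axes as the first clip.
Things that resemble listed ones, but are neither listed nor needed, are in the scene too. Leave any blue look-alike of the part that bears round_valve_spindle alone.

How it is judged:
By the outcome, as a careful person would: the job done as asked, in the order asked, and still so for the second after the job is handed in, with the robot touching nothing.
It also fails if it takes over 48 s, if anything falls off the work surface, if the arm or the gripper's body presses on something with over 40 N, if the wrist force passes 120 N, or if a joint passes its speed limit or range.

### The arm

A 6-joint arm with a two-finger parallel gripper is mounted at the origin on the work surface. World frame = base frame: x ahead of the robot, y to its left, z up, the work surface at z = 0. Lengths are in mm, angles in rad, forces in N, time in s.
With the tool pointing down it reaches from about 275 to 750 mm from the base axis. Payload 10.2 kg.
Tool frame: the origin (TCP) lies between the finger pads; the fingertips stand 17 mm ahead of it and the grasp point (between the pads) lies 2 mm behind it; z points along the fingers, y is the line along which they close (so a half turn about z gives the same grasp; the last joint's range is limited). The gripper opens to 85 mm and grips with 20 to 120 N. Pads are 22 mm wide; open, the fingers measure 114 mm over their backs; the gripper's body (76 mm by 85 mm) begins 54 mm behind the grasp point. The pads swing forward as they close: fully open they stand 13 mm farther back than shut.
Start: joints at [0.973, 0.313, 1.498, -0, 1.331, -0.223], TCP at [192.208, 488.556, 248.294] pointing down, gripper open.
Joint ranges: [-2.94, 2.94], [-0.97, 2.17], [0.19, 2.56], [-1.23, 4.37], [0.02, 3.11], [-2.88, 2.88]. Speed limits (rad/s): [2.39, 2.39, 3.01, 3.14, 3.14, 3.14].

### API

Orientations are given as a unit quaternion [w, x, y, z].
In Python, from rig import * gives the robot as it stands.
- The arm moves only by the tool step_arm, never from a script. Its argument "commands" is text: rows parted by semicolons, each of 7 numbers parted by spaces: the opening, from 0 (shut) to 1 (fully open), then the shift along the tool's x, y, z in cm, then the turn, a rotation vector about the tool's x, y, z in rad. In form: hand x y z rx ry rz; .... A call has 1 to 20 rows; each row is the pose to reach, as a shift and turn from the pose commanded when the call began, along the tool's axes at that moment; what a row does not reach only later rows make up. A row lasts 1/12 s, in which the tool goes at most 41.7 mm and 7.16 degrees, less where a joint would pass 70% of its speed; a pose out of reach is approached as far as the arm can. A call with a gripper value outside its range is refused whole. The fingers move at their own pace and stop on an object; "newtons" is the grip in N (left out, the last holds). Time passes only in rows, so rows that repeat a pose let the fingers close. It gives the time, the measured TCP pose, the force, the opening and the grip force at its end, in the units of the state.
- sense(): the state, without advancing time (a new reading comes with each control period).
- capture(name): name is "scene" or "side" or "wrist"; returns the picture (420x560x3 uint8, red, green, blue); there is no depth.
- camera_model(name): a dict with "mtx" (3x3 intrinsics, pixels), "eye" and "rotation" of the camera in the world. Camera axes: x right, y down, z forward; pixel columns grow to the right and rows downward; lengths in mm; the calibration is good to about 2 mm. A picture is of the moment at which its call begins: read the wrist's pose just before it. camera_model takes no time and is no camera call; for the wrist camera it gives the pose at the moment of the call.
- finish_job(): hands the job in; it is judged then, once.
Trained networks look in the newest picture that a camera, given by its name, has taken for a name from the list of things; names that differ only in an ending like _2 or _b are one class to them, and where a whole thing is asked for, a point or a joint stands for the part that bears it (a point fixed in the world has none). Each returns a list of dicts, best first, with "score" (0 to 1); they miss things now and then, are a little off and sometimes report something else, mostly with a low value. They report only what shows in the picture. A call takes as long as a camera call. They do not tell look-alikes from the thing itself.
- search_frame(camera, label): "rect" ([centre column, centre row, width, height] in pixels, round what is visible of it).
- trace(camera, label): "mask" (420x560 bool, what is visible of it) and "rect" ([centre column, centre row, width, height] in pixels, round what is visible of it).
- spot_point(camera, label): "xy" ([column, row] in pixels: a listed point, or the origin of a listed thing).
The state is a dict: "time_s": time; "joints": joint angles; "dq": joint speeds; "tau": joint torques, N m; "eef_pos": TCP position; "ee_rot": TCP orientation; "force": force on the tool from outside, world axes, zero at the start; "wrist_torque": the same for the moment, N m; "grip_width": opening from 0.0 (shut) to 1.0 (fully open); "grip_force": force on a finger pad.
Only numpy, scipy, OpenCV 4.12 (cv2) and the standard library are available. Lean on these libraries where they do the work, as an engineer would, in place of code of your own. Each camera call takes 0.05 s, during which the arm holds its last target. There are 200 camera calls.

## Working session

There is one attempt and no reset: what is moved stays moved. The work goes in short steps, Python scripts to look and compute and a tool call to move; the robot and the scene stay as the last step left them, time stands still between calls to the robot, and variables do not carry over. Pictures are saved under pics/ and viewed, at most 10 in all, crops included, and the job is handed in when it is done.

Besides the shell and the picture viewer there is one more tool, called after "Emit:" by a JSON object that holds its "api" and its "payload", one argument or row to a line. step_arm: Moves the arm, as the interface text tells. Its arguments: {"type":"object","properties":{"commands":{"type":"string"},"newtons":{"type":"number"}},"required":["commands"]}

```bash
mkdir -p pics; cat > h.py <<'E'
from rig import *
import numpy as np, cv2
from scipy.spatial.transform import Rotation as R
def save(n,im): cv2.imwrite('pics/'+n+'.png',im[:,:,::-1])
def ray(m,p):
    d=np.linalg.inv(m['mtx'])@np.array([p[0],p[1],1.]); return np.array(m['rotation'])@d
def at_z(m,p,z):
    d=ray(m,p); e=np.array(m['eye']); return e+d*(z-e[2])/d[2]
def proj(m,P):
    c=np.array(m['rotation']).T@(np.array(P)-np.array(m['eye'])); q=np.array(m['mtx'])@c; return q[:2]/q[2]
E
python3 - <<'E'
from h import *
s=sense(); print(s)
a=[]
for n in ['scene','side']:
    im=capture(n); a.append(im); m=camera_model(n); print(n,np.round(m['eye']),np.round(m['rotation'],2).tolist())
    for l in ['pick','clip','round_valve_spindle','other_clip']:
        for d in search_frame(n,l)[:5]: print(l,round(d['score'],2),np.round(d['rect']))
        for d in spot_point(n,l)[:5]: print('  pt',round(d['score'],2),np.round(d['xy'],1), [np.round(at_z(m,d['xy'],z)[:2]) for z in (13,55,58)])
save('scene',cv2.resize(a[0],(800,600))); save('side',cv2.resize(a[1],(800,600)))
E
```

```text
{'time_s': 0.0, 'joints': array([ 9.72616977e-01,  3.13472508e-01,  1.49847945e+00, -3.43172062e-05,
        1.33102448e+00, -2.23408658e-01]), 'dq': array([-0.00119243,  0.00041889, -0.00066176,  0.00187606, -0.00018585,
        0.00036452]), 'tau': array([ 9.84282087e-04, -4.12258744e+01, -2.59744334e+01, -1.27938442e-04,
        4.08172360e-03, -2.49477623e-06]), 'eef_pos': array([192.05560935, 488.33346198, 247.70760938]), 'ee_rot': array([-2.61019952e-04,  1.86286592e-01,  9.82495204e-01, -6.40984430e-04]), 'force': array([ 0.09982211, -0.05366991, -0.40146688]), 'wrist_torque': array([ 0.01489869,  0.02760251, -0.03054807]), 'grip_force': 0.0, 'grip_width': 1.0018703100565942}
scene [ 840. -466.  953.] [-0.31, 0.91, 0.27, -0.09]
pick 0.73 [303. 255.  65.  50.]Traceback (most recent call last):
  File "<stdin>", line 8, in <module>
  File "h.py", line 8, in at_z
    d=ray(m,p); e=np.array(m['eye']); return e+d*(z-e[2])/d[2]
  File "h.py", line 6, in ray
    d=np.linalg.inv(m['mtx'])@np.array([p[0],p[1],1.]); return np.array(m['rotation'])@d
                                                               ~~~~~~~~~~~~~~~~~~~~~~~^~
ValueError: matmul: Input operand 1 has a mismatch in its core dimension 0, with gufunc signature (n?,k),(k,m?)->(n?,m?) (size 3 is different from 4)
```

```bash
cat > h.py <<'E'
from rig import *
import numpy as np, cv2
from scipy.spatial.transform import Rotation as R
def save(n,im): cv2.imwrite('pics/'+n+'.png',im[:,:,::-1])
def rot(q): return R.from_quat(np.array(q),scalar_first=True).as_matrix()
def ray(m,p):
    d=np.linalg.inv(m['mtx'])@np.array([p[0],p[1],1.]); return rot(m['rotation'])@d
def at_z(m,p,z):
    d=ray(m,p); e=np.array(m['eye']); return e+d*(z-e[2])/d[2]
def proj(m,P):
    c=rot(m['rotation']).T@(np.array(P)-np.array(m['eye'])); q=np.array(m['mtx'])@c; return q[:2]/q[2]
E
python3 - <<'E'
from h import *
a=[]
for n in ['scene','side']:
    im=capture(n); a.append(im); m=camera_model(n); print(n,np.round(m['eye']),np.round(m['rotation'],2).tolist())
    for l in ['pick','clip','round_valve_spindle']:
        for d in search_frame(n,l)[:5]: print(l,round(d['score'],2),np.round(d['rect']))
        for d in spot_point(n,l)[:5]: print('  pt',round(d['score'],2),np.round(d['xy'],1), [np.round(at_z(m,d['xy'],z)[:2]) for z in (13,55,58)])
save('scene',cv2.resize(a[0],(800,600))); save('side',cv2.resize(a[1],(800,600)))
E
```

```text
scene [ 840. -466.  953.] [-0.31, 0.91, 0.27, -0.09]
pick 0.82 [303. 255.  68.  48.]
  pt 0.84 [315.6 261.4] [array([581.,  70.]), array([592.,  46.]), array([593.,  45.])]
clip 0.6 [306. 176.  26.  17.]
  pt 0.59 [309.8 179.7] [array([455., 253.]), array([472., 221.]), array([473., 219.])]
round_valve_spindle 0.88 [290. 100.  51.  45.]
round_valve_spindle 0.6 [305. 176.  60.  48.]
  pt 0.97 [289.5  96.4] [array([258., 471.]), array([284., 429.]), array([286., 426.])]
  pt 0.63 [302.2 172.4] [array([428., 262.]), array([447., 230.]), array([448., 227.])]
side [ 146. -631.  583.] [-0.46, 0.87, -0.16, 0.1]
pick 0.83 [335. 226.  38.  17.]
  pt 0.9 [331.7 221.3] [array([580.,  80.]), array([548.,  28.]), array([546.,  24.])]
clip 0.48 [271. 188.  20.   8.]
round_valve_spindle 0.87 [189. 169.  45.  37.]
round_valve_spindle 0.61 [265. 193.  52.  35.]
  pt 0.96 [263.  192.4] [array([464., 274.]), array([441., 208.]), array([439., 203.])]
  pt 0.63 [188.8 165. ] [array([300., 513.]), array([289., 429.]), array([288., 423.])]
```

View pics/scene.png

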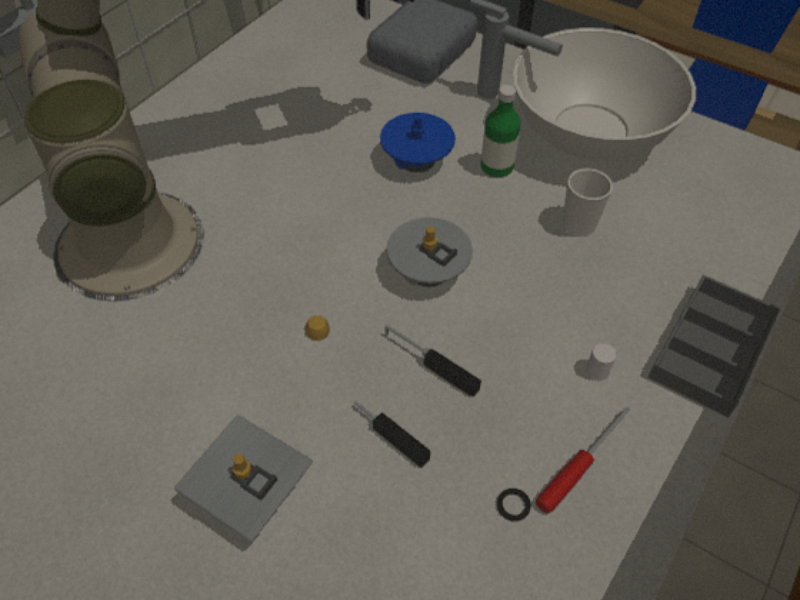

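View pics/side.png

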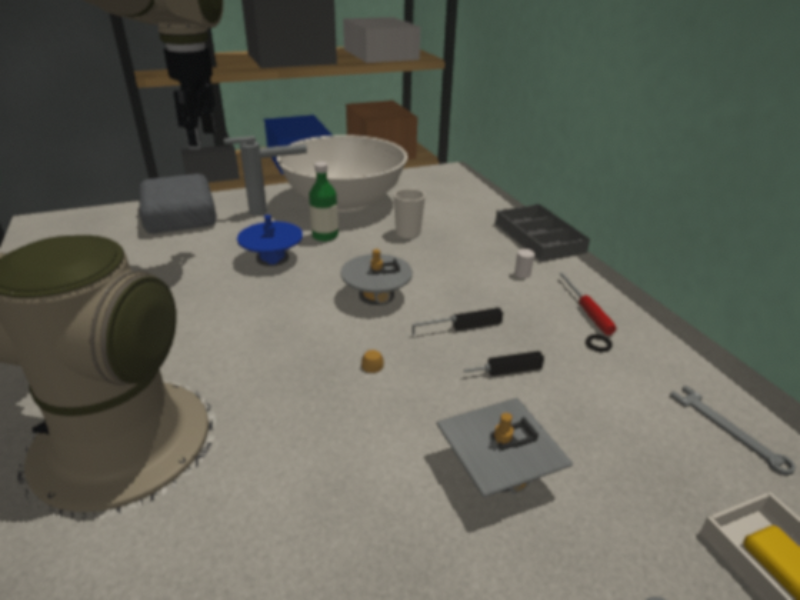

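The scene picture (800 px scale) shows two black-handled picks: at (452,372) with a long shank ending in a hook at (387,332), and at (402,440) with a short straight shank. The first is the one meant. There are three valves: grey round at (430,250) with brass spindle and clip, which is the one; blue round at (417,140), a look-alike; and square at (243,478), the bystander. I'll confirm with a wrist close-up.

```bash
python3 - <<'E'
from h import *
S=camera_model('scene');D=camera_model('side')
def tri(p,q):
    a,b=ray(S,p),ray(D,q); e,f=np.array(S['eye']),np.array(D['eye'])
    s=np.linalg.lstsq(np.c_[a,-b],f-e,rcond=None)[0]; return (e+a*s[0]+f+b*s[1])/2, np.linalg.norm(e+a*s[0]-f-b*s[1])
print(tri((302.2,172.4),(263,192.4)), tri((315.6,261.4),(331.7,221.3)))
k=.7
print('hook',at_z(S,(387*k,332*k),23),at_z(D,(414*k,330*k),10),'spindle top',tri((431*k,229*k),(376*k,251*k)))
s=sense(); w=camera_model('wrist'); T=rot(s['ee_rot']); print(T.round(2).tolist()); 
print('cam in tool',(T.T@(np.array(w['eye'])-s['eef_pos'])).round(1),(T.T@rot(w['rotation'])).round(2).tolist(),w['mtx'])
g=np.array([540,140,300]); print('to go, tool cm', T.T@(g-s['eef_pos'])/10)
E
```

```text
(array([445.8738402 , 232.36395257,  44.61930935]), np.float64(9.987271100649844)) (array([579.00156892,  72.85055514,  14.80612097]), np.float64(7.107615564032917))
hook [467.31054937  73.9165997   23.        ] [465.57757814  82.0976889   10.        ] spindle top (array([446.46199974, 225.2873094 ,  95.98040056]), np.float64(3.3569997382920995))
[[-0.93, 0.37, -0.0], [0.37, 0.93, -0.0], [0.0, -0.0, -1.0]]
cam in tool [ 7.860e+01 -1.000e-01 -1.258e+02] [[0.0, -0.95, -0.31], [1.0, 0.0, -0.0], [0.0, -0.31, 0.95]] [[321.13675977   0.         279.18437393]
 [  0.         321.13675977 209.96695908]
 [  0.           0.           1.        ]]
to go, tool cm [-45.12442442 -19.70277523  -5.17114817]
```

Emit:
{"api": "step_arm", "payload": {
  "commands": "1 -1 -0.5 -2 0 0 0; 1 -4 -2 -5 0 0 -0.03; 1 -7 -3.5 -7 0 0 -0.06; 1 -11 -5 -8 0 0 -0.1; 1 -14 -6.5 -8 0 0 -0.13; 1 -18 -8 -8 0 0 -0.16; 1 -21 -9.5 -8 0 0 -0.2; 1 -25 -11 -8 0 0 -0.23; 1 -28 -12.5 -8 0 0 -0.26; 1 -32 -14 -8 0 0 -0.3; 1 -35 -15.5 -8 0 0 -0.33; 1 -38 -17 -8 0 0 -0.36; 1 -41 -18 -8 0 0 -0.38; 1 -43 -19 -8 0 0 -0.38; 1 -44.5 -19.5 -8 0 0 -0.38; 1 -45 -19.7 -8 0 0 -0.38; 1 -45 -19.7 -8 0 0 -0.38; 1 -45 -19.7 -8 0 0 -0.38; 1 -45 -19.7 -8 0 0 -0.38"
}}

```text
time_s: 2.43
eef_pos: [538.2, 141.4, 328.6]
ee_rot: [0.0, -0.003, 1.0, 0.0]
force: [0.2, 0.1, -0.3]
grip_width: 1.0
grip_force: 0.0
```

```bash
python3 - <<'E'
from h import *
s=sense(); print(s['eef_pos'],s['time_s'],s['joints'].round(2)); T=rot(s['ee_rot']); print(T.round(3).tolist())
im=capture('wrist'); m=camera_model('wrist')
for l,z in [('pick',13),('clip',58),('round_valve_spindle',55)]:
    for d in spot_point('wrist',l)[:4]: print(l,round(d['score'],2),d['xy'].round(1) if hasattr(d['xy'],'round') else d['xy'],at_z(m,d['xy'],z).round(1))
    for d in trace('wrist',l)[:4]:
        mk=np.array(d['mask']).astype(np.uint8); print('  mask',round(d['score'],2),np.round(d['rect']))
        if mk.sum()>10:
            r=cv2.minAreaRect(np.argwhere(mk)[:,::-1].astype(np.float32)); print('   minrect',[at_z(m,p,z)[:2].round(1).tolist() for p in cv2.boxPoints(r)])
np.save('w.npy',im); save('w1',cv2.resize(im,(800,600),interpolation=cv2.INTER_CUBIC))
E
```

```text
[538.20153418 141.35698527 328.55619096] 2.4333 [ 0.05  0.34  1.25  0.    1.55 -1.53]
[[-1.0, -0.006, 0.0], [-0.006, 1.0, 0.0], [-0.0, 0.0, -1.0]]
pick 0.95 [226.0, 196.9] [583.   65.5  13. ]
  mask 0.74 [228. 168.  19. 125.]
   minrect [[630.0, 56.2], [459.3, 70.1], [459.8, 91.4], [630.7, 80.1]]
clip 0.86 [346.3, 119.1] [473.5 220.3  58. ]
  mask 0.97 [348. 110.  28.  52.]
   minrect [[484.9, 204.2], [433.4, 210.0], [438.0, 242.0], [490.0, 237.5]]
round_valve_spindle 0.62 [352.8, 99.2] [451.  226.9  55. ]
  mask 0.85 [352.  92. 115. 117.]
   minrect [[380.1, 157.4], [379.2, 282.5], [510.9, 299.7], [511.9, 160.3]]
  mask 0.79 [542.   4.  37.   6.]
   minrect [[348.6, 403.7], [348.3, 441.4], [354.9, 443.3], [355.2, 405.3]]
```

View pics/w1.png

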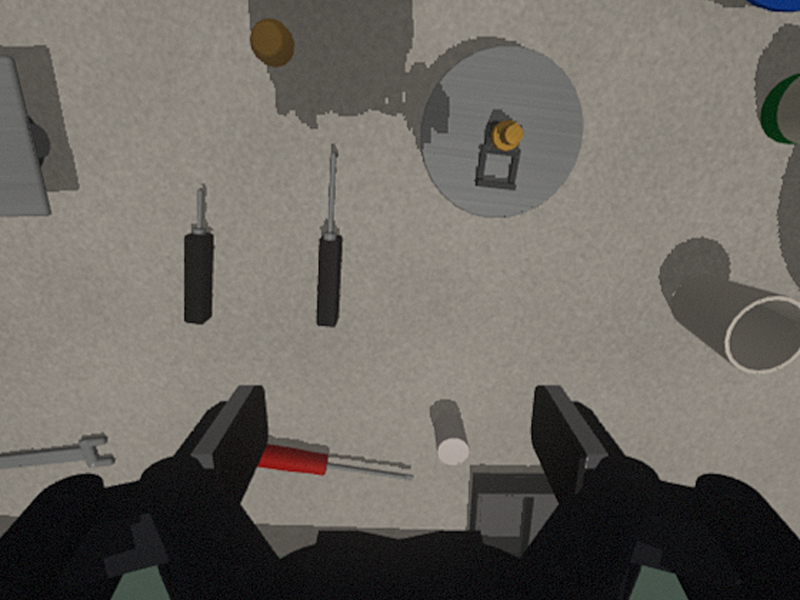

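The wrist picture shows the hooked pick with its handle at (330,280) and hook at (333,150), and the short one at (199,278). The round grey plate is at (502,130) with the clip loop at (497,167). One enlarged crop confirms both and gives better pixels.

```bash
python3 - <<'E'
from h import *
im=np.load('w.npy'); m=camera_model('wrist')
g=cv2.cvtColor(im,cv2.COLOR_RGB2GRAY)
mk=np.zeros_like(g); mk[155:232,215:246]=(g[155:232,215:246]<60)
n,lab,st,_=cv2.connectedComponentsWithStats(mk); i=1+np.argmax(st[1:,4]); pts=np.argwhere(lab==i)[:,::-1].astype(np.float32)
r=cv2.minAreaRect(pts); print(r,st[i]); print([at_z(m,p,26)[:2].round(1).tolist() for p in cv2.boxPoints(r)])
c=im[85:235,210:410]; save('crop',cv2.resize(c,(800,600),interpolation=cv2.INTER_CUBIC))
E
```

```text
((229.89874267578125, 196.33567810058594), (15.5258150100708, 63.20969772338867), 2.0454084873199463) [222 165  17  64 924]
[[625.2, 57.8], [534.6, 65.3], [535.2, 86.1], [625.9, 79.9]]
```

View pics/crop.png

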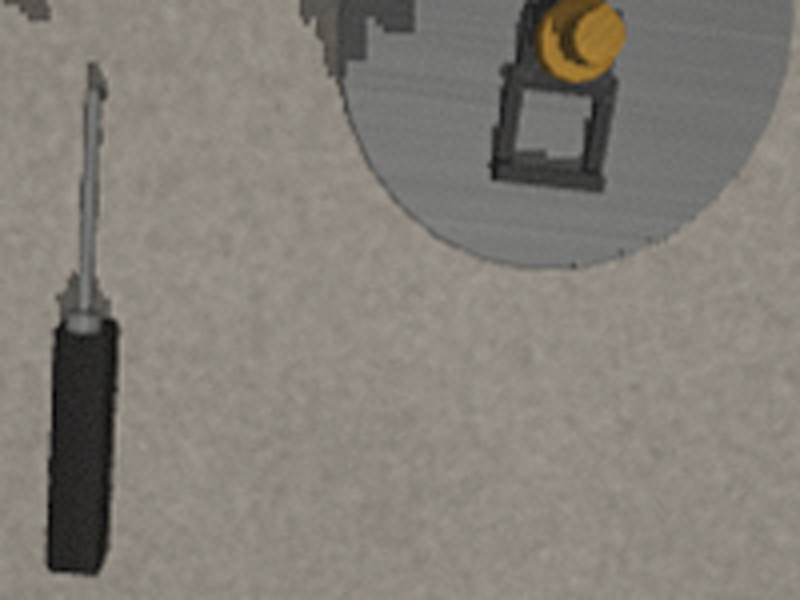

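```bash
python3 - <<'E'
from h import *
m=camera_model('wrist')
f=lambda u,v,z: at_z(m,(210+u/4-.4,85+v/4-.4),z)[:2].round(1)
print('handle near',f(55,322,26),f(117,322,26),'far',f(48,570,26),f(98,573,26))
print('shank',f(85,318,25),f(92,110,25),'bend',f(96,95,25),f(95,65,25))
print('loop inner',f(522,87,61),f(594,92,61),f(584,172,61),f(515,168,61),'far bar outer',f(492,178,67),f(604,190,67),'far inner top',f(500,160,67),f(590,172,67))
print('spindle top',f(600,35,98),'plate bottom edge',f(550,269,55),'left',f(345,90,55),'right',f(790,60,55))
E
```

```text
handle near [535.5  65.4] [535.3  86.2] far [624.4  58.7] [625.4  76.5]
shank [534.2  75.4] [467.4  80.3] bend [462.8  81.7] [453.8  81.8]
loop inner [459.6 210.8] [460.9 231.9] [483.5 230.8] [482.5 210.2] far bar outer [485.  202.6] [488.2 235.7] far inner top [479.9 204.6] [483.1 231.1]
spindle top [446.6 223.7] plate bottom edge [512.9 224. ] left [460.8 159.6] right [451.6 290.1]
```

The crop confirms the long hooked pick (hook at about (95,75)) and the grey round valve with its clip loop opening at (553,128). The loop is 25 mm from the spindle and the hook 120 mm from the handle centre, as specified. Grasping the pick.

Emit:
{"api": "step_arm", "payload": {
  "commands": "1 -1 -1.5 2 0 0 0.02; 1 -2 -3.5 5.5 0 0 0.05; 1 -3 -5 9 0 0 0.08; 1 -4 -6.5 12.5 0 0 0.086; 1 -4.1 -7 16 0 0 0.086; 1 -4.1 -7 19.5 0 0 0.086; 1 -4.1 -7 23 0 0 0.086; 1 -4.1 -7 26 0 0 0.086; 1 -4.1 -7 28.5 0 0 0.086; 1 -4.1 -7 30 0 0 0.086; 1 -4.1 -7 30.6 0 0 0.086; 1 -4.1 -7 31 0 0 0.086; 1 -4.1 -7 31 0 0 0.086; 1 -4.1 -7 31 0 0 0.086; 1 -4.1 -7 31 0 0 0.086"
}}

```text
time_s: 4.03
eef_pos: [580.9, 70.7, 19.5]
ee_rot: [0.001, 0.04, 0.999, -0.0]
force: [-0.2, 0.3, 0.3]
grip_width: 0.996
grip_force: 0.0
```

Emit:
{"api": "step_arm", "payload": {
  "commands": "0.6 0 0 0 0 0 0; 0.3 0 0 0 0 0 0; 0.15 0 0 0 0 0 0; 0 0 0 0 0 0 0; 0 0 0 0 0 0 0; 0 0 0 0 0 0 0; 0 0 0 0 0 0 0; 0 0 0 0 0 0 0; 0 0 0 0 0 0 0; 0 0 0 0 0 0 0",
  "newtons": 70
}}

```text
time_s: 4.87
eef_pos: [580.4, 70.7, 18.6]
ee_rot: [0.0, 0.04, 0.999, -0.0]
force: [0.2, 0.3, 4.8]
grip_width: 0.217
grip_force: 68.9
```

Emit:
{"api": "step_arm", "payload": {
  "commands": "0 0 0 -1 0 0 0; 0 0 0 -3 0 0 0; 0 0 0 -5.5 0 0 0; 0 0 0 -8 0 0 0; 0 0 1 -10 0 0 0; 0 0 3 -11 0 0 0.01; 0 0 5.5 -11 0 0 0.02; 0 0 8 -11 0 0 0.035; 0 0 10.5 -11 0 0 0.035; 0 0 12.5 -11 0 0 0.035; 0 0 13.5 -11 0 0 0.035; 0 0 13.7 -11 0 0 0.035; 0 0 13.7 -11 0 0 0.035; 0 0 13.7 -11 0 0 0.035; 0 0 13.7 -11 0 0 0.035"
}}

```text
time_s: 6.12
eef_pos: [591.4, 206.1, 128.3]
ee_rot: [-0.0, 0.059, 0.998, -0.0]
force: [0.0, -0.2, -0.3]
grip_width: 0.224
grip_force: 68.5
```

```bash
python3 - <<'E'
from h import *
s=sense(); T=rot(s['ee_rot']); print(s['eef_pos'],s['time_s'],s['grip_width'],s['force'].round(1)); print(T.round(3).tolist())
a=[]
tip=s['eef_pos']+T@np.array([120,0,8.5]) 
for n,w in [('scene',60),('side',60),('wrist',0)]:
    im=capture(n); m=camera_model(n); p=proj(m,tip); print(n,'pred tip',tip,p)
    for d in spot_point(n,'pick')[:2]: print(d['score'],d['xy'],'pred centre',proj(m,s['eef_pos']))
    for d in spot_point(n,'clip')[:2]: print(d['score'],d['xy'],'pred clip',proj(m,[471.7,221.4,58]))
    if w:
        x,y=int(p[0])-40,int(p[1])-45; a.append(cv2.resize(im[y:y+90,x:x+80],(400,450),interpolation=cv2.INTER_CUBIC)); print('crop',x,y)
    else: save('w2',im)
save('tip',np.hstack(a))
E
```

```text
[591.35143607 206.08348591 128.32826445] 6.1167 0.22362778109871456 [ 0.  -0.2 -0.3]
[[-0.993, 0.117, -0.0], [0.117, 0.993, -0.0], [0.0, -0.0, -1.0]]
scene pred tip [472.17053434 220.09907137 119.8591424 ] [311.22623449 159.8379149 ]
0.85 [354.8, 183.8] pred centre [358.45706878 185.40840794]
0.54 [309.2, 177.2] pred clip [309.8958602  178.59893776]
crop 271 114
side pred tip [472.17053434 220.09907137 119.8591424 ] [272.81097816 166.31981013]
0.66 [316.4, 160.6] pred centre [317.02224363 158.84257575]
0.59 [272.3, 185.2] pred clip [272.27261458 186.94957157]
crop 232 121
wrist pred tip [472.17053434 220.09907137 119.8591424 ] [277.65226689 -14.40690736]
```

View pics/tip.png

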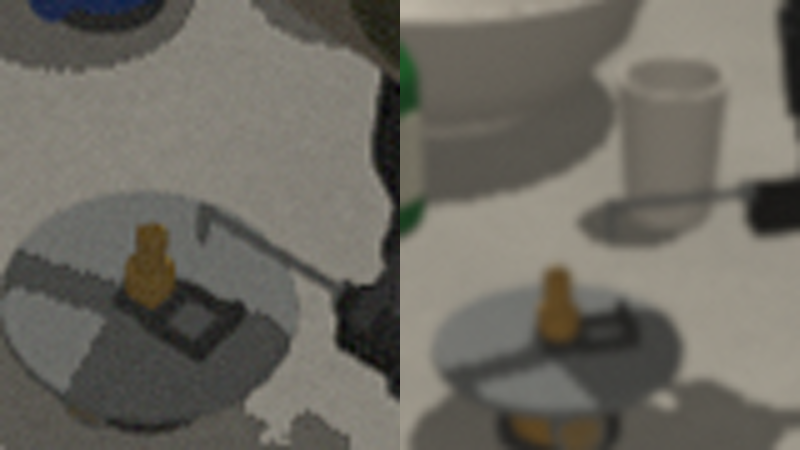

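View pics/w2.png

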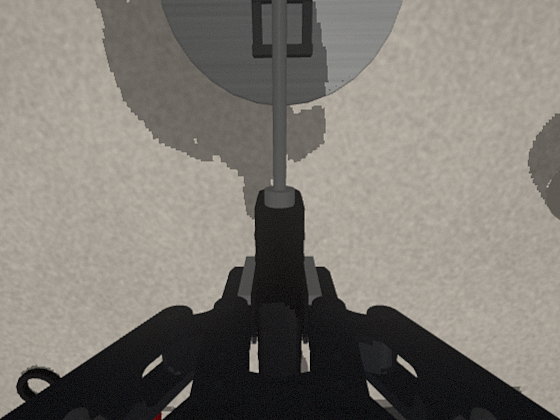

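```bash
python3 - <<'E'
from h import *
s=sense(); T=rot(s['ee_rot']); m=camera_model('wrist'); print(s['eef_pos'])
L=lambda p,z: (T.T@(at_z(m,p,z)-s['eef_pos'])).round(1)
print('in tool: far bar outer',L((282.5,57),67),'inner',L((282.5,47),67),'inner edge low',L((282.5,29),61),'loop L/R',L((262,30),61),L((303,30),61))
print('handle near end',L((280,190),135.7),'clip ctr est',T.T@(np.array([471.7,221.4,58])-s['eef_pos']))
print('plate edge',L((281,105),55))
E
```

```text
[591.27680659 207.17890197 128.29702874]
in tool: far bar outer [103.6   1.5  61.3] inner [108.4   1.4  61.3] inner edge low [118.    1.5  67.3] loop L/R [117.5  -9.5  67.3] [117.5  12.4  67.3]
handle near end [48.4  0.1 -7.4] clip ctr est [120.41845394   0.30571438  70.29812972]
plate edge [79.4  0.8 73.3]
```

Emit:
{"api": "step_arm", "payload": {
  "commands": "0 -0.2 0.15 0 0 0 0; 0 -0.2 0.15 1 0 0 0; 0 -0.2 0.15 2 0 0 0; 0 -0.2 0.15 3 0 0 0; 0 -0.2 0.15 3.5 0 0 0; 0 -0.2 0.15 4 0 0 0; 0 -0.2 0.15 4.3 0 0 0; 0 -0.2 0.15 4.6 0 0 0; 0 -0.2 0.15 4.8 0 0 0; 0 -0.2 0.15 5 0 0 0; 0 -0.2 0.15 5.2 0 0 0; 0 -0.2 0.15 5.4 0 0 0; 0 -0.2 0.15 5.5 0 0 0; 0 -0.2 0.15 5.5 0 0 0; 0 -0.2 0.15 5.5 0 0 0"
}}

```text
time_s: 7.82
eef_pos: [593.5, 208.5, 73.4]
ee_rot: [0.0, 0.058, 0.998, 0.0]
force: [-0.3, 0.1, -0.9]
grip_width: 0.221
grip_force: 68.5
```

```bash
python3 - <<'E'
from h import *
s=sense(); T=rot(s['ee_rot']); print(s['eef_pos'],s['time_s'],s['grip_width'],s['force'].round(1),s['wrist_torque'].round(2))
a=[]
for n in ['scene','side']:
    im=capture(n); m=camera_model(n); p=proj(m,[471.7,221.4,60])
    x,y=int(p[0])-20,int(p[1])-22; a.append(cv2.resize(im[y:y+45,x:x+40],(400,450),interpolation=cv2.INTER_CUBIC))
save('in',np.hstack(a))
E
```

```text
[593.46875934 208.5327066   73.36029725] 7.8167 0.22101844324331243 [-0.3  0.1 -0.9] [ 0.01 -0.05  0.01]
```

View pics/in.png

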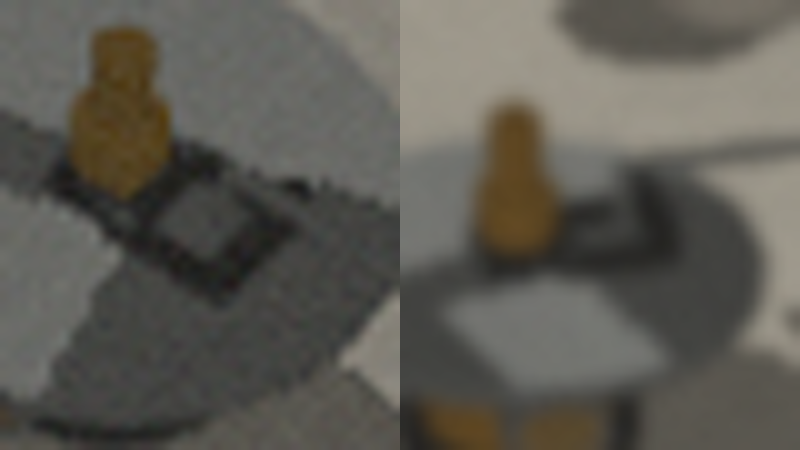

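The zoom shows the shank coming in over the far bar, but the hook tip itself blurs into the shadow. The force was near zero going down to 2 mm over the plate, so the tip isn't resting on a bar. A slow pull, read by force, will show whether it's hooked.

Emit:
{"api": "step_arm", "payload": {
  "commands": "0 -0.1 0 0 0 0 0; 0 -0.2 0 0 0 0 0; 0 -0.3 0 0 0 0 0; 0 -0.4 0 0 0 0 0; 0 -0.5 0 0 0 0 0; 0 -0.6 0 0 0 0 0; 0 -0.7 0 0 0 0 0; 0 -0.8 0 0 0 0 0; 0 -0.8 0 0 0 0 0"
}}

```text
time_s: 8.67
eef_pos: [600.6, 207.7, 72.9]
ee_rot: [-0.001, 0.058, 0.998, -0.0]
force: [-4.1, 0.3, -0.7]
grip_width: 0.22
grip_force: 68.5
```

Emit:
{"api": "step_arm", "payload": {
  "commands": "0 -0.05 0 0 0 0 0; 0 -0.1 0 0 0 0 0; 0 -0.15 0 0 0 0 0; 0 -0.2 0 0 0 0 0; 0 -0.2 0 0 0 0 0"
}}

```text
time_s: 9.08
eef_pos: [602.3, 207.5, 72.7]
ee_rot: [-0.002, 0.058, 0.998, -0.0]
force: [-7.2, -0.2, 0.1]
grip_width: 0.222
grip_force: 68.5
```

Emit:
{"api": "step_arm", "payload": {
  "commands": "0 -0.05 0 0 0 0 0; 0 -0.1 0 0 0 0 0; 0 -0.15 0 0 0 0 0; 0 -0.2 0 0 0 0 0; 0 -0.2 0 0 0 0 0"
}}

```text
time_s: 9.5
eef_pos: [604.4, 207.3, 72.8]
ee_rot: [-0.002, 0.058, 0.998, -0.0]
force: [-6.4, 0.8, -0.2]
grip_width: 0.221
grip_force: 68.5
```

Emit:
{"api": "step_arm", "payload": {
  "commands": "0 -0.08 0 0 0 0 0; 0 -0.16 0 0 0 0 0; 0 -0.24 0 0 0 0 0; 0 -0.32 0 0 0 0 0; 0 -0.4 0 0 0 0 0; 0 -0.5 0 0 0 0 0; 0 -0.6 0 0 0 0 0; 0 -0.7 0 0 0 0 0; 0 -0.8 0 0 0 0 0; 0 -0.8 0 0 0 0 0"
}}

```text
time_s: 10.33
eef_pos: [613.7, 206.1, 73.4]
ee_rot: [0.0, 0.058, 0.998, 0.0]
force: [0.6, -0.3, -0.9]
grip_width: 0.217
grip_force: 68.5
```

Emit:
{"api": "step_arm", "payload": {
  "commands": "0 -0.1 0 0 0 0 0; 0 -0.2 0 0 0 0 0; 0 -0.3 0 0 0 0 0; 0 -0.4 0 0 0 0 0; 0 -0.5 0 0 0 0 0; 0 -0.6 0 0 0 0 0; 0 -0.7 0 0 0 0 0; 0 -0.8 0 0 0 0 0; 0 -0.9 0 0 0 0 0; 0 -1 0 0 0 0 0; 0 -1 0 0 0 0 0"
}}

```text
time_s: 11.25
eef_pos: [623.4, 205.0, 73.3]
ee_rot: [0.0, 0.058, 0.998, 0.0]
force: [-0.4, 0.3, -0.8]
grip_width: 0.223
grip_force: 68.5
```

```bash
python3 - <<'E'
from h import *
s=sense(); T=rot(s['ee_rot']); print(s['eef_pos'],s['time_s'],s['force'].round(1))
for n in ['scene','side','wrist']:
    im=capture(n); m=camera_model(n); 
    for d in spot_point(n,'clip')[:2]: print(n,d['score'],at_z(m,d['xy'],58).round(1))
    for d in search_frame(n,'clip')[:2]: print(n,d['score'],np.round(d['rect']))
    if n=='scene':
        p=proj(m,[471.7,221.4,60]);x,y=int(p[0])-30,int(p[1])-30; A=cv2.resize(im[y:y+60,x:x+60],(480,480),interpolation=cv2.INTER_CUBIC)
    if n=='wrist': B=cv2.resize(im[:250,155:405],(320,320))
B=cv2.copyMakeBorder(B,0,160,0,0,cv2.BORDER_CONSTANT)
save('out',np.hstack([cv2.convertScaleAbs(A,alpha=1.5),cv2.convertScaleAbs(B,alpha=1.5)]))
E
```

```text
[623.40857565 205.01052055  73.29297944] 11.25 [-0.4  0.3 -0.8]
scene 0.46 [491.6 223.8  58. ]
scene 0.78 [315. 181.  22.  21.]
side 0.64 [498.6 219.5  58. ]
side 0.6 [281. 190.  15.   9.]
wrist 0.62 [279.  12.  86.  23.]
```

View pics/out.png

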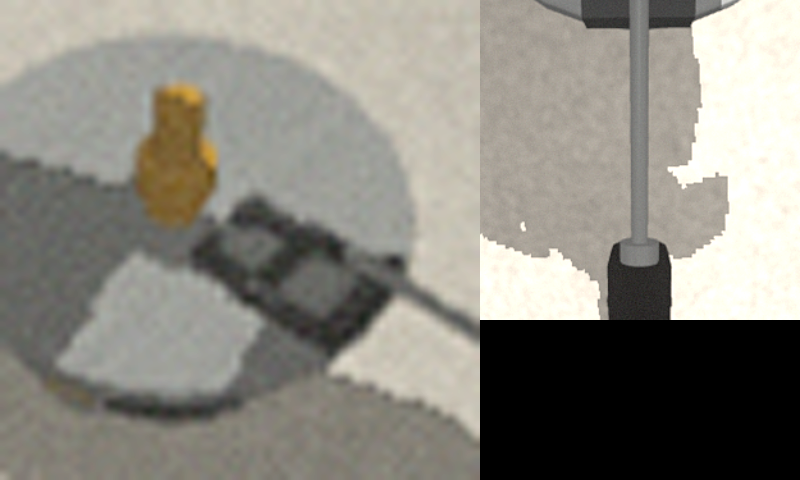

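The clip came off the groove. In the enhanced view its prongs at (225,225) are clear of the spindle at (178,200), and its far bar is near the plate rim. The hook is against the inside of the far bar, so I'll ease it back 3 mm and lift straight out.

Emit:
{"api": "step_arm", "payload": {
  "commands": "0 0.1 0 0 0 0 0; 0 0.2 0 0 0 0 0; 0 0.3 0 0 0 0 0; 0 0.3 0 -0.2 0 0 0; 0 0.3 0 -0.6 0 0 0; 0 0.3 0 -1 0 0 0; 0 0.3 0 -1.6 0 0 0; 0 0.3 0 -2.4 0 0 0; 0 0.3 0 -3.4 0 0 0; 0 0.3 0 -4.5 0 0 0; 0 0.3 0 -5 0 0 0; 0 0.3 0 -5 0 0 0; 0 0.3 0 -5 0 0 0"
}}

```text
time_s: 12.78
eef_pos: [620.3, 205.4, 123.6]
ee_rot: [0.0, 0.058, 0.998, 0.0]
force: [-0.1, -0.2, -1.1]
grip_width: 0.22
grip_force: 68.5
```

```bash
python3 - <<'E'
from h import *
s=sense(); print(s['eef_pos'],s['time_s'],s['force'].round(1))
for n in ['scene','side']:
    im=capture(n); m=camera_model(n); 
    for d in spot_point(n,'clip')[:2]: print(n,d['score'],d['xy'],at_z(m,d['xy'],58).round(1))
    for d in trace(n,'clip')[:1]:
        r=cv2.minAreaRect(np.argwhere(d['mask'])[:,::-1].astype(np.float32)); print([at_z(m,p,58)[:2].round(1).tolist() for p in cv2.boxPoints(r)])
    if n=='scene':
        p=proj(m,[471.7,221.4,60]);x,y=int(p[0])-30,int(p[1])-30; A=cv2.resize(im[y:y+60,x:x+60],(600,600),interpolation=cv2.INTER_CUBIC)
save('out2',cv2.convertScaleAbs(A,alpha=1.5))
E
```

```text
[620.29433696 205.39091632 123.59470956] 12.7833 [-0.1 -0.2 -1.1]
scene 0.74 [319.0, 182.6] [494.3 222.6  58. ]
scene 0.58 [179.3, 336.4] [ 472.4 -224.5   58. ]
[[462.0, 207.9], [458.2, 247.9], [512.1, 239.2], [514.9, 200.1]]
side 0.65 [285.1, 188.2] [501.4 203.7  58. ]
```

View pics/out2.png

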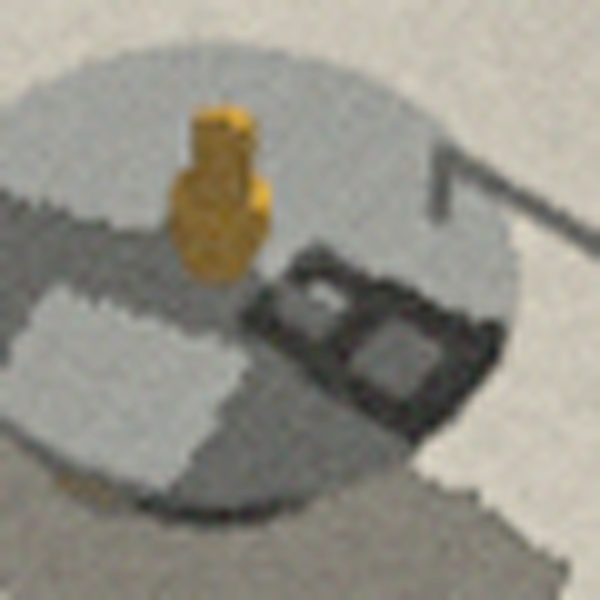

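```bash
python3 - <<'E'
from h import *
m=camera_model('scene'); p=proj(m,[471.7,221.4,60]); x,y=int(p[0])-30,int(p[1])-30
sp=np.array([446.4,224.3]); u=np.array([.993,-.115]); v=np.array([.115,.993])
def f(a,b,z):
    q=at_z(m,(x+a/10-.45,y+b/10-.45),z)[:2]-sp; return (q@u).round(1),(q@v).round(1)
print('loop inner ctr',f(397,357,59),'orig',(lambda q:((q-sp)@u,(q-sp)@v))(at_z(m,(271+188/5-.4,114+318/5-.4),59)[:2]))
print('prong tips',f(250,312,61),f(313,245,61),'far corners outer',f(500,335,67),f(412,440,61))
E
```

```text
loop inner ctr (np.float64(48.2), np.float64(0.5)) orig (np.float64(20.5848998339662), np.float64(0.1063644694753545))
prong tips (np.float64(16.6), np.float64(-11.5)) (np.float64(15.0), np.float64(12.9)) far corners outer (np.float64(65.2), np.float64(14.3)) (np.float64(65.9), np.float64(-17.4))
```

The clip lies flat on the round plate. Its prong tips are about 15 mm from the spindle axis (collar radius 11.5), and the far bar is still inside the rim. Laying the pick back down near where it came from.

Emit:
{"api": "step_arm", "payload": {
  "commands": "0 0.1 -1 0 0 0 0; 0 0.3 -3 0 0 0 0; 0 0.6 -5.5 0 0 0 0; 0 1 -8 0 0 0 0; 0 1.3 -10.5 0.5 0 0 0; 0 1.5 -12.5 2 0 0 0; 0 1.5 -13.2 4 0 0 0; 0 1.5 -13.2 6 0 0 0; 0 1.5 -13.2 8 0 0 0; 0 1.5 -13.2 9.3 0 0 0; 0 1.5 -13.2 9.9 0 0 0; 0 1.5 -13.2 10.2 0 0 0; 0 1.5 -13.2 10.4 0 0 0; 0 1.5 -13.2 10.5 0 0 0; 0 1.5 -13.2 10.5 0 0 0; 0 1.5 -13.2 10.5 0 0 0"
}}

```text
time_s: 14.42
eef_pos: [590.4, 76.1, 19.0]
ee_rot: [0.001, 0.058, 0.998, -0.0]
force: [0.6, -0.0, -0.1]
grip_width: 0.22
grip_force: 68.5
```

Emit:
{"api": "step_arm", "payload": {
  "commands": "0 0 0 0.04 0 0 0; 0 0 0 0.04 0 0 0; 0.35 0 0 0.04 0 0 0; 0.5 0 0 0.04 0 0 0; 0.8 0 0 0.04 0 0 0; 1 0 0 0.04 0 0 0; 1 0 0 0.04 0 0 0; 1 0 0 0 0 0 0; 1 0 0 -1 0 0 0; 1 0 0 -3 0 0 0; 1 0 0 -6 0 0 0; 1 0 0 -9 0 0 0; 1 0 0 -13 0 0 0; 1 0 0 -16 0 0 0; 1 0 0 -18 0 0 0; 1 0 0 -18 0 0 0; 1 0 0 -18 0 0 0"
}}

```text
time_s: 15.83
eef_pos: [590.3, 76.0, 199.7]
ee_rot: [0.001, 0.058, 0.998, -0.0]
force: [0.7, 0.1, 0.5]
grip_width: 0.999
grip_force: 0.0
```

```bash
python3 - <<'E'
from h import *
s=sense(); print(s['eef_pos'],s['time_s'],s['force'].round(1),s['grip_width'])
im=capture('wrist'); m=camera_model('wrist')
for d in spot_point('wrist','clip')[:2]: print('clip',d['score'],at_z(m,d['xy'],58).round(1))
for d in spot_point('wrist','pick')[:2]: print('pick',d['score'],at_z(m,d['xy'],13).round(1))
save('end',im)
E
```

```text
[590.27308179  76.04975879 199.71376938] 15.8333 [0.7 0.1 0.5] 0.9989423359107603
clip 0.97 [496.9 218.7  58. ]
pick 0.91 [588.9  74.1  13. ]
```

View pics/end.png

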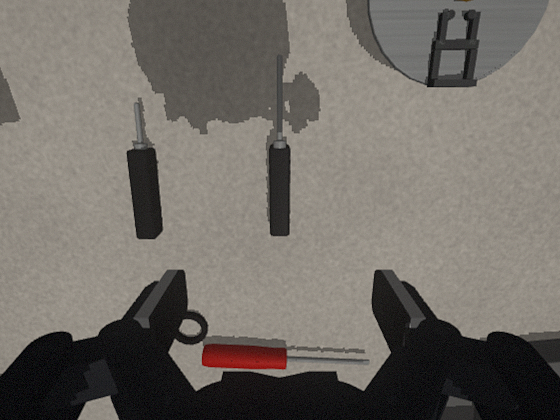

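The last picture shows the pick flat on the counter at (280,190). The clip is lying on the round plate at (455,48), off the spindle (about 25 mm out). The gripper is open and touching nothing.

```bash
python3 -c "
from rig import *
print(finish_job())"
```

```text
the job is handed in; nothing more can be done
None
```

The job is handed in at about 16 s: the clip lies on the round plate clear of the spindle, its far bar right at the plate's rim; the hooked pick is down on the counter and released; and I never went near the square-plate valve.

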